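Count two bearing balls into the rocker board

TASK

Use the little rocking counting board to count out two steel balls: press down the tab at its pocket end until the board is fully tipped and a ball has dropped into each of the two pockets, then press down the opposite tab to tip the spare ball back to the channel end. Leave the board tipped that way, one ball in each pocket and the spare at rest at the channel end, and do not touch the balls with the robot.

Things in the scene. Friction and masses are not known exactly. Their poses are not given: they have to be found in the camera images.
- pocket_tab (a point): Top centre of the press tab (45 x 52 mm, 6 thick) at the pocket end of an aluminium counting board: a white-floored double trough, 210 x 73 mm, a tab at each end, rocking on a hinge 75 mm above the table, facing any way. x: outwards along the board, y across, z up from it. Tab top height: 78 mm level, 103 fully up (the start), 52 pressed down to the stop. 23 mm inwards is an end wall, 39 mm higher than the tab.
- channel_tab (a point): Top centre of the like tab at the board's other end, the channel end, 256 mm from the pocket tab; axes parallel to the pocket tab's. It starts fully down (52 mm above the table; 103 when fully up). The board tips 0.2 rad either way from level to a stop; its hinge is stiff: 2 to 5 N down on the middle of a tab moves it, and it stays where it is left. It is on a fixed black stand with steel cheeks.
- ball_a: Steel ball, 25 mm diameter, 64 g, loose in one of the board's two lanes, at the channel end at first; the point is its centre. The three balls are alike; any may fill either pocket. The two lanes, 29 mm wide, run from end wall to end wall. The last 28 mm at the pocket end is a dark-floored pocket, 11 mm deep, that traps one ball.
- ball_b: Steel ball, 25 mm diameter, 64 g, loose in one of the board's two lanes, at the channel end at first; the point is its centre. The three balls are alike; any may fill either pocket.
- ball_c: Steel ball, 25 mm diameter, 64 g, loose in one of the board's two lanes, at the channel end at first; the point is its centre. The three balls are alike; any may fill either pocket.

How it is judged (in metres and radians):
On the way:
1. the pocket end is tipped down and each pocket holds a ball (((x of ball_a in the frame of pocket_tab between -0.06 and -0.024 m and y of ball_a in the frame of pocket_tab between -0.035 and -0.004 m and z of ball_a in the frame of pocket_tab between -0.008 and 0.008 m) or (x of ball_b in the frame of pocket_tab between -0.06 and -0.024 m and y of ball_b in the frame of pocket_tab between -0.035 and -0.004 m and z of ball_b in the frame of pocket_tab between -0.008 and 0.008 m) or (x of ball_c in the frame of pocket_tab between -0.06 and -0.024 m and y of ball_c in the frame of pocket_tab between -0.035 and -0.004 m and z of ball_c in the frame of pocket_tab between -0.008 and 0.008 m)) and ((x of ball_a in the frame of pocket_tab between -0.06 and -0.024 m and y of ball_a in the frame of pocket_tab between 0.004 and 0.035 m and z of ball_a in the frame of pocket_tab between -0.008 and 0.008 m) or (x of ball_b in the frame of pocket_tab between -0.06 and -0.024 m and y of ball_b in the frame of pocket_tab between 0.004 and 0.035 m and z of ball_b in the frame of pocket_tab between -0.008 and 0.008 m) or (x of ball_c in the frame of pocket_tab between -0.06 and -0.024 m and y of ball_c in the frame of pocket_tab between 0.004 and 0.035 m and z of ball_c in the frame of pocket_tab between -0.008 and 0.008 m)) and height (world z) of pocket_tab below 0.066 m), for 0.2 s.
At the end, for the whole second after the job is handed in: Each of the two pockets holds a ball, the third ball is at rest (under 30 mm/s) within about 50 mm of the channel end wall, and the board is left tipped to the channel end: the pocket tab's top more than 92 mm above the table (((x of ball_a in the frame of pocket_tab between -0.06 and -0.024 m and y of ball_a in the frame of pocket_tab between -0.035 and -0.004 m and z of ball_a in the frame of pocket_tab between -0.008 and 0.008 m) or (x of ball_b in the frame of pocket_tab between -0.06 and -0.024 m and y of ball_b in the frame of pocket_tab between -0.035 and -0.004 m and z of ball_b in the frame of pocket_tab between -0.008 and 0.008 m) or (x of ball_c in the frame of pocket_tab between -0.06 and -0.024 m and y of ball_c in the frame of pocket_tab between -0.035 and -0.004 m and z of ball_c in the frame of pocket_tab between -0.008 and 0.008 m)) and ((x of ball_a in the frame of pocket_tab between -0.06 and -0.024 m and y of ball_a in the frame of pocket_tab between 0.004 and 0.035 m and z of ball_a in the frame of pocket_tab between -0.008 and 0.008 m) or (x of ball_b in the frame of pocket_tab between -0.06 and -0.024 m and y of ball_b in the frame of pocket_tab between 0.004 and 0.035 m and z of ball_b in the frame of pocket_tab between -0.008 and 0.008 m) or (x of ball_c in the frame of pocket_tab between -0.06 and -0.024 m and y of ball_c in the frame of pocket_tab between 0.004 and 0.035 m and z of ball_c in the frame of pocket_tab between -0.008 and 0.008 m)) and ((x of ball_a in the frame of pocket_tab between -0.235 and -0.175 m and y of ball_a in the frame of pocket_tab between -0.036 and 0.036 m and z of ball_a in the frame of pocket_tab between 0.004 and 0.022 m) or (x of ball_b in the frame of pocket_tab between -0.235 and -0.175 m and y of ball_b in the frame of pocket_tab between -0.036 and 0.036 m and z of ball_b in the frame of pocket_tab between 0.004 and 0.022 m) or (x of ball_c in the frame of pocket_tab between -0.235 and -0.175 m and y of ball_c in the frame of pocket_tab between -0.036 and 0.036 m and z of ball_c in the frame of pocket_tab between 0.004 and 0.022 m)) and height (world z) of pocket_tab above 0.092 m and linear speed of each of ball_a, ball_b, ball_c below 0.03 m/s); the robot touches nothing.
It fails at once if the robot touches a ball (contact force between any of the fingers, the arm and ball_a above 0.5 N or contact force between any of the fingers, the arm and ball_b above 0.5 N or contact force between any of the fingers, the arm and ball_c above 0.5 N).
It also fails if it takes over 42 s, if anything falls off the work surface, if the arm or the gripper's body presses on something with over 40 N, if the wrist force passes 120 N, or if a joint passes its speed limit or range.

ROBOT

A 6-joint arm with a two-finger parallel gripper is mounted at the origin on the work surface. World frame = base frame: x ahead of the robot, y to its left, z up, the work surface at z = 0. Lengths are in m, angles in degrees, forces in N, time in s.
With the tool pointing down it reaches from about 0.3 to 0.75 m from the base axis. Payload 8.5 kg.
Tool frame: the origin (TCP) lies on the mounting face of the last link; the fingertips stand 173 mm ahead of it and the grasp point (between the pads) lies 155 mm ahead of it (env.tips_ahead is the distance from the TCP to the fingertips, in m); z points along the fingers, x is the direction in which the jaws open and shut, and the axes are right-handed (so a half turn about z gives the same grasp; the last joint's range is limited). The gripper opens to 85 mm and grips with 20 to 120 N. Pads are 22 mm wide; open, the fingers measure 114 mm over their backs; the gripper's body (76 mm by 85 mm) begins 54 mm behind the grasp point. The pads swing forward as they close: fully open they stand 13 mm farther back than shut.
Start: joints at [-82.81, 21.807, 74.336, -0, 83.858, -12.336], TCP at [0.184, -0.518, 0.405] pointing down, gripper open.
Joint ranges: [-178.18, 178.18], [-50.72, 133.34], [12.68, 142.11], [-81.47, 261.47], [9.98, 163.14], [-165.26, 165.26]. Speed limits (degrees/s): [136.94, 136.94, 180, 180, 180, 180].

INTERFACE

Orientations are given as a 3x3 rotation matrix whose columns are the frame's x, y, z axes.
In Python, from rig import env gives the robot as it stands. The module is installed in compiled form; this text tells all that it offers.
- The arm moves only by the tool step_arm, never from a script. Its argument "increments" is a list of rows, each an object of numbers: "x", "y", "z": the shift along the tool's x, y, z in cm; "wx", "wy", "wz": the turn, a rotation vector about the tool's x, y, z in rad; "gripper": the finger opening in cm, from 0 to 8.54. A call has 1 to 20 rows; each row shifts and turns the commanded pose from where the row before left it, along the tool's axes as they then stand; what a row does not reach is not made up. A row lasts 1/10 s, in which the tool goes at most 50 mm and 8.59 degrees, less where a joint would pass 70% of its speed; a pose out of reach is approached as far as the arm can. A call with a gripper value outside its range is refused whole. The fingers move at their own pace and stop on an object; "newtons" is the grip in N (left out, the last holds). Time passes only in rows, so rows that do not move let the fingers close. It gives the time, the measured TCP pose, the force and the opening at its end, in the units of the state.
- env.observe(): the state, without advancing time (a new reading comes with each control period).
- env.get_image(name): name is "side" or "top"; returns a dict with "color" (384x512x3 uint8, blue, green, red), "camera_matrix" (3x3 intrinsics, pixels), "rvec" (rotation vector, rad) and "tvec" (3), from world to camera coordinates, as OpenCV has them. Camera axes: x right, y down, z forward; pixel columns grow to the right and rows downward; lengths in m; the calibration is good to about 2 mm. A picture is of the moment at which its call begins. There is no depth.
- env.close_job(): hands the job in, once; it reports no verdict.
The state is a dict: "time_s": time; "q": joint angles; "qvel": joint speeds; "joint_efforts": joint torques, N m; "position": TCP position; "tool_rot": TCP orientation; "ft_force": force on the tool from outside, world axes, zero at the start; "wrist_torque": the same for the moment, N m; "grip_width": finger opening in m.
Only numpy, scipy, OpenCV 4.12 (cv2) and the standard library are available. Lean on these libraries where they do the work, as an engineer would, in place of code of your own. Each camera call takes 0.05 s, during which the arm holds its last target. There are 200 camera calls.

## Working session

There is one attempt and no reset: what is moved stays moved. The work goes in short steps, Python scripts to look and compute and a tool call to move; the robot and the scene stay as the last step left them, time stands still between calls to the robot, and variables do not carry over. Pictures are saved under pics/ and viewed, about 8 in all and at most 12, crops included, and the job is handed in when it is done.

Besides the shell and the picture viewer there is one more tool, called after "Request:" as a command line: name --argument value ..., lists and objects as JSON in quotes. step_arm: Moves the arm, as the interface text tells. Its arguments: {"type":"object","properties":{"increments":{"type":"array"},"newtons":{"type":"number"}},"required":["increments"]}

```bash
mkdir -p pics; python3 - <<'E'
from rig import env
import cv2,numpy as np
a=[]
for n in("top","side"):
    d=env.get_image(n);cv2.imwrite(f"pics/{n}0.png",d["color"]);np.savez(f"{n}.npz",**d)
    R=cv2.Rodrigues(np.array(d["rvec"],float))[0];print(n,-R.T@np.ravel(d["tvec"]),R[2])
s=env.observe();print(s["time_s"],s["position"],s["tool_rot"],s["grip_width"])
E
```

```text
top [0.42506997 0.06679006 0.739576  ] [ 0.24799965 -0.0440617  -0.96775758]
side [0.53761418 0.53212611 0.57468153] [ 0.07779208 -0.73647603 -0.67197578]
0.1 [ 0.18381231 -0.5183208   0.40418503] [[ 3.34204263e-01 -9.42500654e-01 -1.65851316e-04]
 [-9.42499797e-01 -3.34204189e-01  1.30085304e-03]
 [-1.28148304e-03 -2.78435800e-04 -9.99999140e-01]] 0.08525669579782996
```

View pics/top0.png

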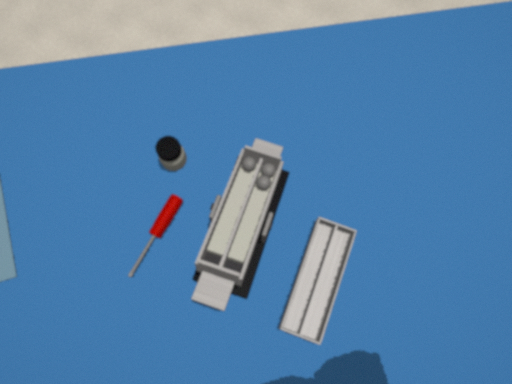

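View pics/side0.png

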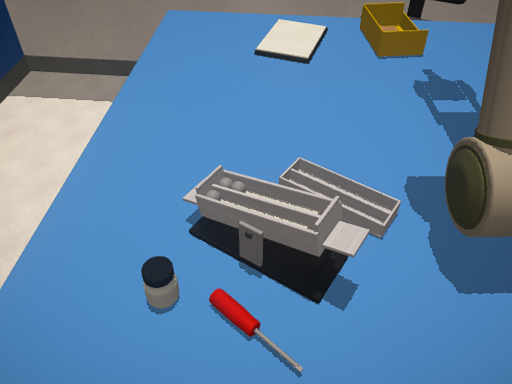

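The top view shows the board running from the channel tab at about (266,148), with three balls by it, to the pocket tab at about (215,290). The thing at (320,280) is a decoy tray. The side view agrees: pocket tab at (346,236), balls at the left.

```bash
cat > h.py <<'E'
import cv2,numpy as np
def cam(d):
    R=cv2.Rodrigues(np.array(d["rvec"],float))[0];return R,np.ravel(d["tvec"]),np.array(d["camera_matrix"])
def ray(d,p,z):
    R,t,K=cam(d);c=-R.T@t;v=R.T@np.linalg.solve(K,[p[0],p[1],1.]);return c+v*(z-c[2])/v[2]
def proj(d,P):
    return cv2.projectPoints(np.array(P,float).reshape(-1,3),np.array(d["rvec"],float),np.array(d["tvec"],float),np.array(d["camera_matrix"]),None)[0].reshape(-1,2)
E
python3 - <<'E'
from h import *
d=np.load("top.npz");s=np.load("side.npz")
P=ray(d,(215,290),.103);C=ray(d,(266,148),.052);print(P,C,np.linalg.norm(P-C),np.degrees(np.arctan2(*(P-C)[1::-1])))
print(proj(s,[P,C]))
a=cv2.resize(d["color"][125:325,170:310],None,fx=3,fy=3,interpolation=cv2.INTER_CUBIC)
b=cv2.resize(s["color"][150:310,170:410],None,fx=1.6,fy=1.6)
hsv=cv2.cvtColor(d["color"],cv2.COLOR_BGR2HSV);m=((hsv[...,1]<60)&(hsv[...,2]>140)).astype(np.uint8)
m[:,:190]=0;m[:,288:]=0
for y in (*range(136,162,3),*range(268,312,3)):
    x=np.flatnonzero(m[y]);print(y,x.min() if len(x) else 0,x.max() if len(x) else 0,end='; ')
cv2.imwrite("pics/crop.png",a)
E
```

```text
[0.45327379 0.12105131 0.103     ] [0.68255986 0.00506772 0.052     ] 0.2619643044467045 153.16758502204476
[[345.62513635 235.39031299]
 [197.57021545 190.72716311]]
136 0 0; 139 255 260; 142 254 268; 145 253 278; 148 248 282; 151 241 281; 154 240 280; 157 238 280; 160 237 261; 268 216 245; 271 203 244; 274 201 243; 277 200 242; 280 199 230; 283 197 233; 286 196 232; 289 195 231; 292 194 230; 295 192 229; 298 192 228; 301 198 227; 304 207 226; 307 215 225; 310 222 287;
```

View pics/crop.png

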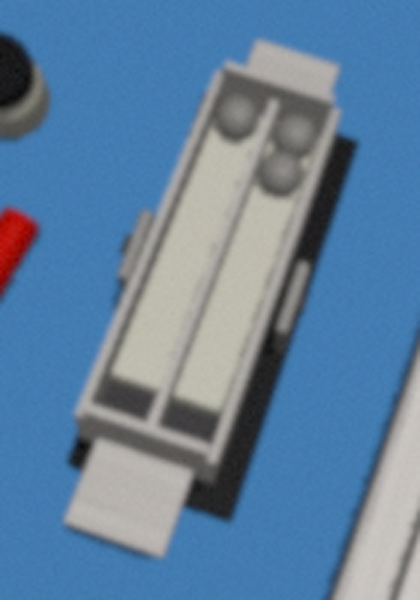

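The zoomed crop shows the pocket tab's outer corners at full-image (191.7,299) and (225.3,310.7), and the channel tab's at (256,138.3) and (283.3,147). Two balls are in the right lane and one in the left.

```bash
cat > t.py <<'E'
from h import *
d=np.load("top.npz");s=np.load("side.npz")
o=np.array([170,125])
f=lambda a,b:(np.add(a,b)/2)/3+o
Po=ray(d,f((65,522),(166,557)),.1075);Co=ray(d,f((258,40),(340,66)),.0475)
L=np.linalg.norm((Po-Co)[:2]);u=(Po-Co)/L;u[2]=0;u/=np.linalg.norm(u)
M=(Po+Co)/2;P=M+u*.1254;C=M-u*.1254
for c in((65,522),(166,557),(95,437),(192,467)):pass
print("L",L,"exp",.301*np.cos(.2),"P",P[:2],"C",C[:2],"ang",np.degrees(np.arctan2(u[1],u[0])))
print("width",np.linalg.norm(ray(d,np.array((65,522))/3+o,.1075)-ray(d,np.array((166,557))/3+o,.1075)))
P[2]=.103;C[2]=.052;print(proj(s,[P,C]))
E
python3 t.py
```

```text
L 0.2931962039089373 exp 0.29500003993021373 P [0.45232074 0.1230029 ] C [0.67439975 0.00646299] ang 152.31095739425137
width 0.05241548700275772
[[346.41146443 236.55673508]
 [202.28953029 191.67098906]]
```

Request:
step_arm --increments '[{"wz":-0.146,"gripper":0},{"wz":-0.146},{"wz":-0.146},{"wz":-0.146},{"wz":-0.146},{"wz":-0.146},{"wz":-0.146},{"wz":-0.146},{"wz":-0.146},{"wz":-0.146},{"wz":-0.146},{"wz":-0.146},{"wz":-0.146},{"wz":-0.146},{"wz":-0.146},{"wz":-0.146}]' --newtons 40

```text
invalid input at $.increments[0]: expected keys x, y, z, wx, wy, wz, gripper
```

Request:
step_arm --increments '[{"x":0,"y":0,"z":0,"wx":0,"wy":0,"wz":-0.145,"gripper":0},{"x":0,"y":0,"z":0,"wx":0,"wy":0,"wz":-0.145,"gripper":0},{"x":0,"y":0,"z":0,"wx":0,"wy":0,"wz":-0.145,"gripper":0},{"x":0,"y":0,"z":0,"wx":0,"wy":0,"wz":-0.145,"gripper":0},{"x":0,"y":0,"z":0,"wx":0,"wy":0,"wz":-0.145,"gripper":0},{"x":0,"y":0,"z":0,"wx":0,"wy":0,"wz":-0.145,"gripper":0},{"x":0,"y":0,"z":0,"wx":0,"wy":0,"wz":-0.145,"gripper":0},{"x":0,"y":0,"z":0,"wx":0,"wy":0,"wz":-0.145,"gripper":0},{"x":0,"y":0,"z":0,"wx":0,"wy":0,"wz":-0.145,"gripper":0},{"x":0,"y":0,"z":0,"wx":0,"wy":0,"wz":-0.145,"gripper":0},{"x":0,"y":0,"z":0,"wx":0,"wy":0,"wz":-0.145,"gripper":0},{"x":0,"y":0,"z":0,"wx":0,"wy":0,"wz":-0.145,"gripper":0},{"x":0,"y":0,"z":0,"wx":0,"wy":0,"wz":-0.145,"gripper":0},{"x":0,"y":0,"z":0,"wx":0,"wy":0,"wz":-0.145,"gripper":0},{"x":0,"y":0,"z":0,"wx":0,"wy":0,"wz":-0.145,"gripper":0},{"x":0,"y":0,"z":0,"wx":0,"wy":0,"wz":-0.145,"gripper":0}]' --newtons 40

```text
time_s: 1.7
position: [0.1838, -0.5183, 0.4044]
tool_rot: [[0.457, 0.889, -0.0], [0.889, -0.457, 0.001], [0.001, -0.0, -1.0]]
ft_force: [-0.7, 0.1, -0.3]
grip_width: -0.0001
```

```bash
cat > go.py <<'E'
from rig import env
import numpy as np,sys
s=env.observe();R=np.array(s["tool_rot"]);p=np.array(s["position"]);tip=p+R[:,2]*env.tips_ahead
u=np.array([np.cos(np.radians(152.3)),np.sin(np.radians(152.3)),0])
print("t",s["time_s"],"tip",tip.round(4),"yaw",np.degrees(np.arctan2(R[1,0],R[0,0])),"F",np.round(s["ft_force"],1),"w",s["grip_width"],"ahead",env.tips_ahead)
for n,T in(("P",np.array([.4523,.123,.12])+u*.006),("C",np.array([.6744,.0065,.1])-u*.006)):
    print(n,"tool cm",(R.T@(T-tip)*100).round(2))
E
python3 go.py
```

```text
t 1.7 tip [ 0.1838 -0.5182  0.231 ] yaw 62.794583652960874 F [-0.7  0.1 -0.3] w -5.203084287713064e-05 ahead 0.1734
P tool cm [69.3  -6.03 11.15]
C tool cm [69.08 20.25 13.14]
```

Request:
step_arm --increments '[{"x":3.85,"y":-0.33,"z":0,"wx":0,"wy":0,"wz":0,"gripper":0},{"x":3.85,"y":-0.33,"z":0,"wx":0,"wy":0,"wz":0,"gripper":0},{"x":3.85,"y":-0.33,"z":0,"wx":0,"wy":0,"wz":0,"gripper":0},{"x":3.85,"y":-0.33,"z":0,"wx":0,"wy":0,"wz":0,"gripper":0},{"x":3.85,"y":-0.33,"z":0,"wx":0,"wy":0,"wz":0,"gripper":0},{"x":3.85,"y":-0.33,"z":0,"wx":0,"wy":0,"wz":0,"gripper":0},{"x":3.85,"y":-0.33,"z":0,"wx":0,"wy":0,"wz":0,"gripper":0},{"x":3.85,"y":-0.33,"z":0,"wx":0,"wy":0,"wz":0,"gripper":0},{"x":3.85,"y":-0.33,"z":0,"wx":0,"wy":0,"wz":0,"gripper":0},{"x":3.85,"y":-0.33,"z":0,"wx":0,"wy":0,"wz":0,"gripper":0},{"x":3.85,"y":-0.33,"z":0,"wx":0,"wy":0,"wz":0,"gripper":0},{"x":3.85,"y":-0.33,"z":0,"wx":0,"wy":0,"wz":0,"gripper":0},{"x":3.85,"y":-0.33,"z":0,"wx":0,"wy":0,"wz":0,"gripper":0},{"x":3.85,"y":-0.33,"z":0,"wx":0,"wy":0,"wz":0,"gripper":0},{"x":3.85,"y":-0.33,"z":0,"wx":0,"wy":0,"wz":0,"gripper":0},{"x":3.85,"y":-0.33,"z":0,"wx":0,"wy":0,"wz":0,"gripper":0},{"x":3.85,"y":-0.33,"z":0,"wx":0,"wy":0,"wz":0,"gripper":0},{"x":3.85,"y":-0.33,"z":0,"wx":0,"wy":0,"wz":0,"gripper":0},{"x":0,"y":0,"z":0,"wx":0,"wy":0,"wz":0,"gripper":0},{"x":0,"y":0,"z":0,"wx":0,"wy":0,"wz":0,"gripper":0}]'

```text
time_s: 3.7
position: [0.4516, 0.124, 0.4043]
tool_rot: [[0.461, 0.887, -0.001], [0.887, -0.461, -0.0], [-0.001, -0.001, -1.0]]
ft_force: [0.3, -0.8, 0.4]
grip_width: 0.0001
```

```bash
python3 go.py
```

```text
t 3.7 tip [0.4514 0.124  0.2309] yaw 62.5524275846774 F [ 0.3 -0.8  0.4] w 8.38595054014812e-05 ahead 0.1734
P tool cm [-0.03 -0.46 11.09]
C tool cm [-0.14 25.82 13.06]
```

Request:
step_arm --increments '[{"x":0,"y":-0.46,"z":1,"wx":0,"wy":0,"wz":0,"gripper":0},{"x":0,"y":0,"z":2,"wx":0,"wy":0,"wz":0,"gripper":0},{"x":0,"y":0,"z":2,"wx":0,"wy":0,"wz":0,"gripper":0},{"x":0,"y":0,"z":2,"wx":0,"wy":0,"wz":0,"gripper":0},{"x":0,"y":0,"z":2,"wx":0,"wy":0,"wz":0,"gripper":0},{"x":0,"y":0,"z":1,"wx":0,"wy":0,"wz":0,"gripper":0},{"x":0,"y":0,"z":0.6,"wx":0,"wy":0,"wz":0,"gripper":0},{"x":0,"y":0,"z":0.3,"wx":0,"wy":0,"wz":0,"gripper":0},{"x":0,"y":0,"z":0,"wx":0,"wy":0,"wz":0,"gripper":0}]'

```text
time_s: 4.6
position: [0.4476, 0.1255, 0.2959]
tool_rot: [[0.463, 0.886, 0.0], [0.886, -0.463, -0.0], [0.0, 0.0, -1.0]]
ft_force: [-0.5, -0.3, 0.3]
grip_width: 0.0002
```

```bash
python3 go.py; cat > look.py <<'E'
from rig import env
import cv2,sys,numpy as np
A=env.get_image("top")["color"][110:330,150:310];B=env.get_image("side")["color"][100:310,160:420]
A=cv2.resize(A,None,fx=2,fy=2);B=cv2.resize(B,None,fx=1.69,fy=440/210)
cv2.imwrite(sys.argv[1],np.hstack([A,B]))
E
python3 look.py pics/n1.png
```

```text
t 4.6 tip [0.4477 0.1255 0.1225] yaw 62.435401166642215 F [-0.5 -0.3  0.3] w 0.00019305866707990422 ahead 0.1734
P tool cm [-0.01 -0.07  0.25]
C tool cm [-0.06 26.2   2.26]
```

View pics/n1.png

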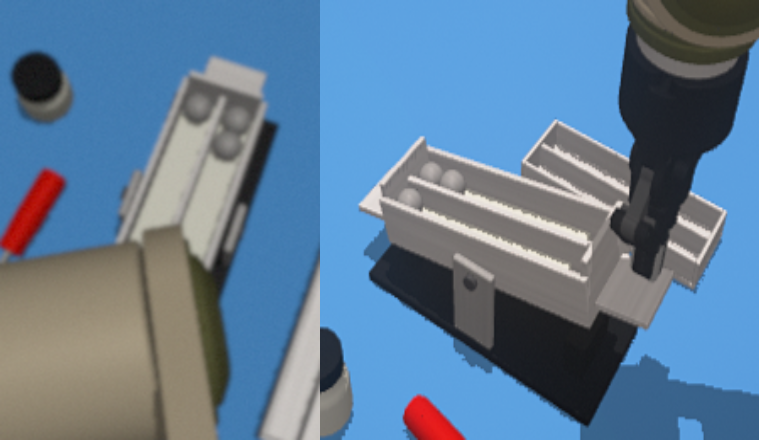

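The tips at about (645,270) stand over the middle of the pocket tab, clear of the wall, so I press at 3 cm/s.

Request:
step_arm --increments '[{"x":0,"y":0,"z":0.3,"wx":0,"wy":0,"wz":0,"gripper":0},{"x":0,"y":0,"z":0.3,"wx":0,"wy":0,"wz":0,"gripper":0},{"x":0,"y":0,"z":0.3,"wx":0,"wy":0,"wz":0,"gripper":0},{"x":0,"y":0,"z":0.3,"wx":0,"wy":0,"wz":0,"gripper":0},{"x":0,"y":0,"z":0.3,"wx":0,"wy":0,"wz":0,"gripper":0},{"x":0,"y":0,"z":0.3,"wx":0,"wy":0,"wz":0,"gripper":0},{"x":0,"y":0,"z":0.3,"wx":0,"wy":0,"wz":0,"gripper":0},{"x":0,"y":0,"z":0.3,"wx":0,"wy":0,"wz":0,"gripper":0},{"x":0,"y":0,"z":0.3,"wx":0,"wy":0,"wz":0,"gripper":0},{"x":0,"y":0,"z":0.3,"wx":0,"wy":0,"wz":0,"gripper":0}]'

```text
time_s: 5.7
position: [0.4475, 0.1257, 0.2655]
tool_rot: [[0.462, 0.887, -0.0], [0.887, -0.462, 0.0], [0.0, -0.0, -1.0]]
ft_force: [-2.6, 1.3, 4.8]
grip_width: -0.0002
```

Request:
step_arm --increments '[{"x":0,"y":0,"z":0.3,"wx":0,"wy":0,"wz":0,"gripper":0},{"x":0,"y":0,"z":0.3,"wx":0,"wy":0,"wz":0,"gripper":0},{"x":0,"y":0,"z":0.3,"wx":0,"wy":0,"wz":0,"gripper":0},{"x":0,"y":0,"z":0.3,"wx":0,"wy":0,"wz":0,"gripper":0},{"x":0,"y":0,"z":0.3,"wx":0,"wy":0,"wz":0,"gripper":0},{"x":0,"y":0,"z":0.3,"wx":0,"wy":0,"wz":0,"gripper":0},{"x":0,"y":0,"z":0.3,"wx":0,"wy":0,"wz":0,"gripper":0},{"x":0,"y":0,"z":0.3,"wx":0,"wy":0,"wz":0,"gripper":0},{"x":0,"y":0,"z":0.3,"wx":0,"wy":0,"wz":0,"gripper":0},{"x":0,"y":0,"z":0.3,"wx":0,"wy":0,"wz":0,"gripper":0}]'

```text
time_s: 6.7
position: [0.4479, 0.1255, 0.2356]
tool_rot: [[0.462, 0.887, 0.001], [0.887, -0.462, -0.0], [0.0, 0.001, -1.0]]
ft_force: [-0.2, -1.1, 2.3]
grip_width: 0.0
```

```bash
python3 go.py
```

```text
t 6.7 tip [0.448  0.1255 0.0622] yaw 62.454113546400684 F [-0.2 -1.1  2.3] w 3.89460465607427e-05 ahead 0.1734
P tool cm [-0.02 -0.1  -5.78]
C tool cm [-0.08 26.18 -3.75]
```

Request:
step_arm --increments '[{"x":0,"y":0,"z":0.3,"wx":0,"wy":0,"wz":0,"gripper":0},{"x":0,"y":0,"z":0.3,"wx":0,"wy":0,"wz":0,"gripper":0},{"x":0,"y":0,"z":0.2,"wx":0,"wy":0,"wz":0,"gripper":0},{"x":0,"y":0,"z":0.1,"wx":0,"wy":0,"wz":0,"gripper":0}]'

```text
time_s: 7.1
position: [0.4477, 0.1257, 0.2265]
tool_rot: [[0.463, 0.887, 0.0], [0.887, -0.463, 0.0], [0.0, 0.0, -1.0]]
ft_force: [1.0, -0.9, 4.2]
grip_width: 0.0
```

Request:
step_arm --increments '[{"x":0,"y":0,"z":0.1,"wx":0,"wy":0,"wz":0,"gripper":0},{"x":0,"y":0,"z":0,"wx":0,"wy":0,"wz":0,"gripper":0},{"x":0,"y":0,"z":0,"wx":0,"wy":0,"wz":0,"gripper":0},{"x":0,"y":0,"z":0,"wx":0,"wy":0,"wz":0,"gripper":0},{"x":0,"y":0,"z":0,"wx":0,"wy":0,"wz":0,"gripper":0}]'

```text
time_s: 7.6
position: [0.4477, 0.1257, 0.2262]
tool_rot: [[0.462, 0.887, 0.001], [0.887, -0.462, -0.0], [0.0, 0.001, -1.0]]
ft_force: [0.1, -0.7, 8.6]
grip_width: 0.0001
```

```bash
python3 go.py;python3 look.py pics/n2.png
```

```text
t 7.6 tip [0.4479 0.1257 0.0528] yaw 62.46076571865556 F [ 0.1 -0.7  8.6] w 0.00013410964979716832 ahead 0.1734
P tool cm [-0.03 -0.07 -6.72]
C tool cm [-0.1  26.2  -4.69]
```

View pics/n2.png

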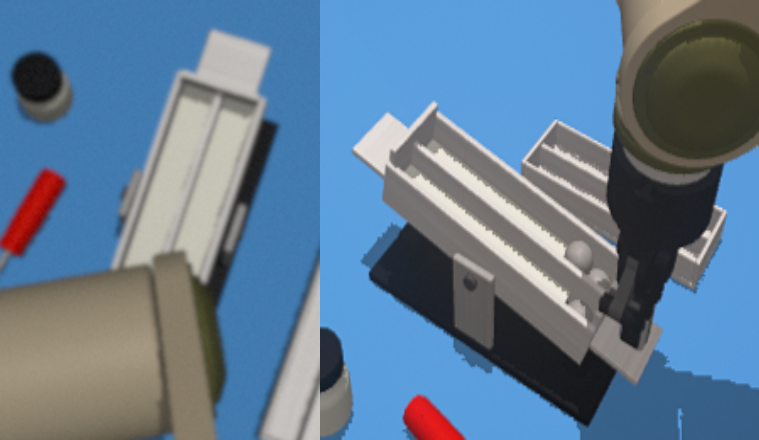

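Force rose to 8.6 N, so the board is at its stop. The side view shows two balls in the far lane, (578,252) and (597,278), and one in the near lane at (575,300). I lift straight up and check the pockets.

Request:
step_arm --increments '[{"x":0,"y":0,"z":-0.5,"wx":0,"wy":0,"wz":0,"gripper":0},{"x":0,"y":0,"z":-2,"wx":0,"wy":0,"wz":0,"gripper":0},{"x":0,"y":0,"z":-3,"wx":0,"wy":0,"wz":0,"gripper":0},{"x":0,"y":0,"z":-3,"wx":0,"wy":0,"wz":0,"gripper":0},{"x":0,"y":0,"z":-3,"wx":0,"wy":0,"wz":0,"gripper":0},{"x":0,"y":0,"z":-3,"wx":0,"wy":0,"wz":0,"gripper":0},{"x":0,"y":0,"z":-2,"wx":0,"wy":0,"wz":0,"gripper":0},{"x":0,"y":2,"z":0,"wx":0,"wy":0,"wz":0,"gripper":0},{"x":0,"y":3,"z":0,"wx":0,"wy":0,"wz":0,"gripper":0},{"x":0,"y":3,"z":0,"wx":0,"wy":0,"wz":0,"gripper":0},{"x":0,"y":3,"z":0,"wx":0,"wy":0,"wz":0,"gripper":0},{"x":0,"y":3,"z":0,"wx":0,"wy":0,"wz":0,"gripper":0},{"x":0,"y":3,"z":0,"wx":0,"wy":0,"wz":0,"gripper":0},{"x":0,"y":3,"z":0,"wx":0,"wy":0,"wz":0,"gripper":0},{"x":0,"y":3,"z":0,"wx":0,"wy":0,"wz":0,"gripper":0},{"x":0,"y":3,"z":0,"wx":0,"wy":0,"wz":0,"gripper":0},{"x":0,"y":0,"z":0,"wx":0,"wy":0,"wz":0,"gripper":0},{"x":0,"y":0,"z":0,"wx":0,"wy":0,"wz":0,"gripper":0}]'

```text
time_s: 9.5
position: [0.6781, 0.0054, 0.3898]
tool_rot: [[0.463, 0.887, -0.002], [0.887, -0.463, 0.001], [-0.0, -0.002, -1.0]]
ft_force: [-0.6, 0.0, -0.3]
grip_width: -0.0001
```

```bash
python3 go.py;python3 look.py pics/n3.png
```

```text
t 9.5 tip [0.6777 0.0055 0.2164] yaw 62.442543785987425 F [-0.6  0.  -0.3] w -0.00011359969949686563 ahead 0.1734
P tool cm [-1.000e-02 -2.599e+01  9.700e+00]
C tool cm [-0.06  0.29 11.64]
```

View pics/n3.png

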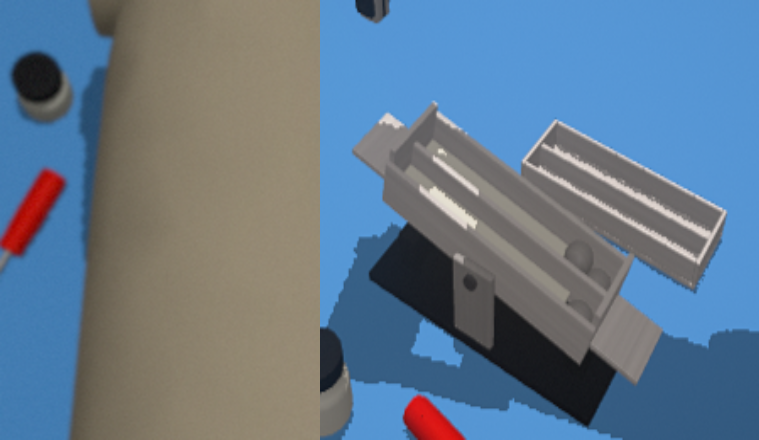

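The pockets look filled: far ball (600,280), near ball (580,312), spare (578,255). I check that against the geometry before tipping back.

```bash
python3 - <<'E'
from h import *
s=np.load("side.npz");a=np.radians(152.3);u0=np.array([np.cos(a),np.sin(a),0]);v=np.array([-np.sin(a),np.cos(a),0])
M=np.array([.56336,.06473,.075]);u=u0*np.cos(.2)-np.array([0,0,np.sin(.2)]);w=np.cross(u,v)
O=M+u*.128+w*.003
for n,x,y,z in(("far pocket",-.038,.016,0),("far high",-.038,.016,.0115),("near pocket",-.038,-.016,0),("near high",-.038,-.016,.0115),("spare far",-.062,.016,.0115)):
    print(n,((proj(s,O+u*x+v*y+w*z)[0]-[160,100])*[1.69,440/210]+[320,0]).round())
E
```

```text
far pocket [597. 289.]
far high [601. 280.]
near pocket [580. 319.]
near high [583. 310.]
spare far [577. 261.]
```

Consistent within the estimate, since the visible caps sit a little high because of occlusion. I go down over the channel tab and press slowly.

Request:
step_arm --increments '[{"x":0,"y":0.29,"z":1,"wx":0,"wy":0,"wz":0,"gripper":0},{"x":0,"y":0,"z":2,"wx":0,"wy":0,"wz":0,"gripper":0},{"x":0,"y":0,"z":2,"wx":0,"wy":0,"wz":0,"gripper":0},{"x":0,"y":0,"z":2,"wx":0,"wy":0,"wz":0,"gripper":0},{"x":0,"y":0,"z":1.5,"wx":0,"wy":0,"wz":0,"gripper":0},{"x":0,"y":0,"z":1,"wx":0,"wy":0,"wz":0,"gripper":0},{"x":0,"y":0,"z":0,"wx":0,"wy":0,"wz":0,"gripper":0},{"x":0,"y":0,"z":0,"wx":0,"wy":0,"wz":0,"gripper":0}]'

```text
time_s: 10.4
position: [0.6807, 0.0042, 0.2963]
tool_rot: [[0.462, 0.887, 0.001], [0.887, -0.462, -0.0], [0.0, 0.001, -1.0]]
ft_force: [0.5, -0.5, -0.5]
grip_width: -0.0001
```

```bash
python3 go.py;python3 look.py pics/n4.png
```

```text
t 10.4 tip [0.6808 0.0042 0.1229] yaw 62.459949787119875 F [ 0.5 -0.5 -0.5] w -6.413135445715333e-05 ahead 0.1734
P tool cm [ -0.03 -26.36   0.27]
C tool cm [-0.09 -0.08  2.29]
```

View pics/n4.png

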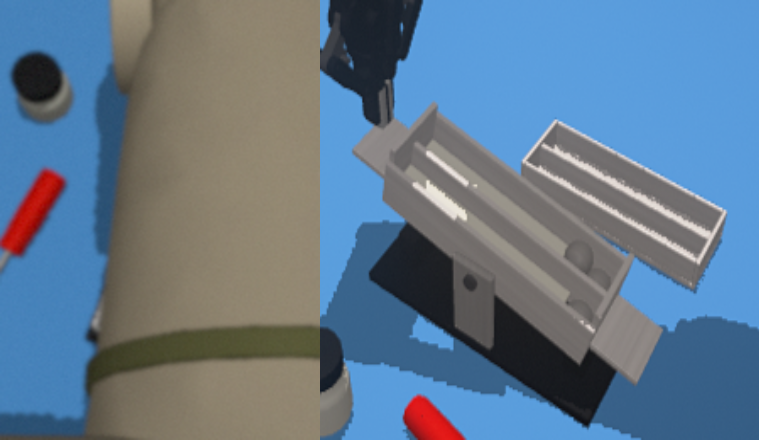

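The tips at (382,115) stand over the channel tab, clear of its wall.

Request:
step_arm --increments '[{"x":0,"y":0,"z":0.3,"wx":0,"wy":0,"wz":0,"gripper":0},{"x":0,"y":0,"z":0.3,"wx":0,"wy":0,"wz":0,"gripper":0},{"x":0,"y":0,"z":0.3,"wx":0,"wy":0,"wz":0,"gripper":0},{"x":0,"y":0,"z":0.3,"wx":0,"wy":0,"wz":0,"gripper":0},{"x":0,"y":0,"z":0.3,"wx":0,"wy":0,"wz":0,"gripper":0},{"x":0,"y":0,"z":0.3,"wx":0,"wy":0,"wz":0,"gripper":0},{"x":0,"y":0,"z":0.3,"wx":0,"wy":0,"wz":0,"gripper":0},{"x":0,"y":0,"z":0.3,"wx":0,"wy":0,"wz":0,"gripper":0},{"x":0,"y":0,"z":0.3,"wx":0,"wy":0,"wz":0,"gripper":0},{"x":0,"y":0,"z":0.3,"wx":0,"wy":0,"wz":0,"gripper":0}]'

```text
time_s: 11.5
position: [0.6808, 0.004, 0.2657]
tool_rot: [[0.463, 0.887, 0.001], [0.887, -0.463, -0.0], [0.0, 0.001, -1.0]]
ft_force: [2.0, 0.2, 2.8]
grip_width: 0.0003
```

Request:
step_arm --increments '[{"x":0,"y":0,"z":0.3,"wx":0,"wy":0,"wz":0,"gripper":0},{"x":0,"y":0,"z":0.3,"wx":0,"wy":0,"wz":0,"gripper":0},{"x":0,"y":0,"z":0.3,"wx":0,"wy":0,"wz":0,"gripper":0},{"x":0,"y":0,"z":0.3,"wx":0,"wy":0,"wz":0,"gripper":0},{"x":0,"y":0,"z":0.3,"wx":0,"wy":0,"wz":0,"gripper":0},{"x":0,"y":0,"z":0.3,"wx":0,"wy":0,"wz":0,"gripper":0},{"x":0,"y":0,"z":0.3,"wx":0,"wy":0,"wz":0,"gripper":0},{"x":0,"y":0,"z":0.3,"wx":0,"wy":0,"wz":0,"gripper":0},{"x":0,"y":0,"z":0.3,"wx":0,"wy":0,"wz":0,"gripper":0},{"x":0,"y":0,"z":0.3,"wx":0,"wy":0,"wz":0,"gripper":0}]'

```text
time_s: 12.5
position: [0.6804, 0.0043, 0.2353]
tool_rot: [[0.462, 0.887, -0.001], [0.887, -0.462, 0.0], [-0.0, -0.001, -1.0]]
ft_force: [-0.3, -0.2, 4.0]
grip_width: -0.0001
```

Request:
step_arm --increments '[{"x":0,"y":0,"z":0.3,"wx":0,"wy":0,"wz":0,"gripper":0},{"x":0,"y":0,"z":0.3,"wx":0,"wy":0,"wz":0,"gripper":0},{"x":0,"y":0,"z":0.2,"wx":0,"wy":0,"wz":0,"gripper":0},{"x":0,"y":0,"z":0.2,"wx":0,"wy":0,"wz":0,"gripper":0},{"x":0,"y":0,"z":0,"wx":0,"wy":0,"wz":0,"gripper":0},{"x":0,"y":0,"z":0,"wx":0,"wy":0,"wz":0,"gripper":0},{"x":0,"y":0,"z":0,"wx":0,"wy":0,"wz":0,"gripper":0}]'

```text
time_s: 13.2
position: [0.6806, 0.0042, 0.2262]
tool_rot: [[0.462, 0.887, -0.0], [0.887, -0.462, 0.0], [0.0, -0.0, -1.0]]
ft_force: [-2.9, 1.0, 7.0]
grip_width: -0.0003
```

```bash
python3 go.py
```

```text
t 13.2 tip [0.6806 0.0042 0.0528] yaw 62.45830462207945 F [-2.9  1.   7. ] w -0.00033742257810423797 ahead 0.1734
P tool cm [-2.000e-02 -2.634e+01 -6.720e+00]
C tool cm [-0.08 -0.06 -4.72]
```

Request:
step_arm --increments '[{"x":0,"y":0,"z":-0.5,"wx":0,"wy":0,"wz":0,"gripper":0},{"x":0,"y":0,"z":-2,"wx":0,"wy":0,"wz":0,"gripper":0},{"x":0,"y":0,"z":-3,"wx":0,"wy":0,"wz":0,"gripper":0},{"x":0,"y":0,"z":-3,"wx":0,"wy":0,"wz":0,"gripper":0},{"x":0,"y":0,"z":-3,"wx":0,"wy":0,"wz":0,"gripper":0},{"x":0,"y":0,"z":-3,"wx":0,"wy":0,"wz":0,"gripper":0},{"x":0,"y":0,"z":-2,"wx":0,"wy":0,"wz":0,"gripper":0},{"x":-3,"y":0,"z":0,"wx":0,"wy":0,"wz":0,"gripper":0},{"x":-4,"y":0,"z":0,"wx":0,"wy":0,"wz":0,"gripper":0},{"x":-4,"y":0,"z":0,"wx":0,"wy":0,"wz":0,"gripper":0},{"x":-4,"y":0,"z":0,"wx":0,"wy":0,"wz":0,"gripper":0},{"x":-4,"y":0,"z":0,"wx":0,"wy":0,"wz":0,"gripper":0},{"x":-4,"y":0,"z":0,"wx":0,"wy":0,"wz":0,"gripper":0},{"x":-4,"y":0,"z":0,"wx":0,"wy":0,"wz":0,"gripper":0},{"x":-4,"y":0,"z":0,"wx":0,"wy":0,"wz":0,"gripper":0},{"x":-4,"y":0,"z":0,"wx":0,"wy":0,"wz":0,"gripper":0},{"x":-3,"y":0,"z":0,"wx":0,"wy":0,"wz":0,"gripper":0},{"x":0,"y":0,"z":0,"wx":0,"wy":0,"wz":0,"gripper":0},{"x":0,"y":0,"z":0,"wx":0,"wy":0,"wz":0,"gripper":0}]'

```text
time_s: 15.1
position: [0.5048, -0.3332, 0.3905]
tool_rot: [[0.464, 0.886, -0.0], [0.886, -0.464, 0.0], [0.0, -0.0, -1.0]]
ft_force: [0.6, 0.6, -0.1]
grip_width: 0.0001
```

```bash
python3 go.py;python3 look.py pics/n5.png
```

```text
t 15.1 tip [ 0.5047 -0.3332  0.2171] yaw 62.38126933218196 F [ 0.6  0.6 -0.1] w 0.00010945780651584496 ahead 0.1734
P tool cm [ 37.99 -26.39   9.73]
C tool cm [37.96 -0.11 11.72]
```

View pics/n5.png

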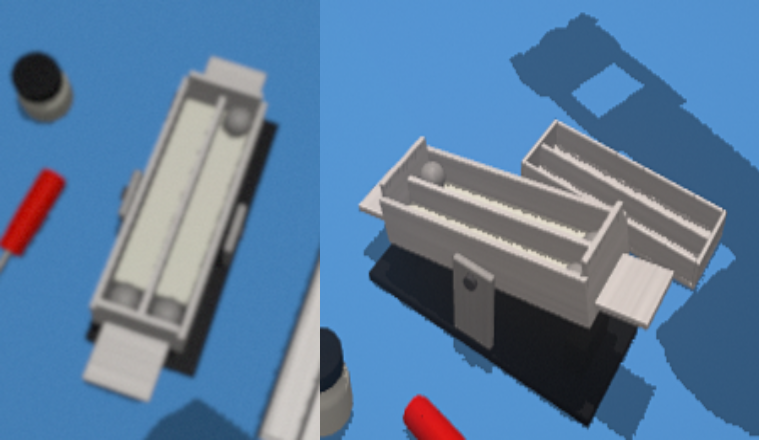

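One ball sits in each pocket at (125,295) and (165,308). The spare is at the channel end at (237,120), and the board is tipped as it was at the start. I hand in.

```bash
python3 -c "
from rig import env
print(env.close_job())"
```

```text
the job is handed in; nothing more can be done
None
```

I counted out two balls with the board and handed the job in at about 15 s of robot time. `close_job` gives no verdict, so the result below rests on my own checks.

- **Moves:** With the fingers shut, I pressed the pocket tab to its stop, where the force rose to 8.6 N with the tips at 53 mm. I then lifted and pressed the channel tab to its stop, at 7 N and again 53 mm. Last, I moved the arm well clear of the board.
- **Last pictures:** One ball is in each pocket, the spare rests against the channel end wall, and the board is tipped as it was at the start. The fingers stayed on the tabs, and no picture showed them near a ball.
- **Weak check:** While the pocket end was down, walls partly hid the balls, so the picture could not clearly show they had dropped in. Their visible centres fell nearer the not-dropped projections. The final picture settled it, since both balls stayed in the pockets after the board tipped back.
- **Not measured:** I judged the spare to be at rest from its place against the wall in a single picture, and did not measure its speed.

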